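# Start the kiln firing on the desk switches

## Robot

A 6-joint arm with a two-finger parallel gripper is mounted at the origin on a cart in front of the work surface, level with it; the furniture and walls round the work are solid. World frame = base frame: x ahead of the robot, y to its left, z up, the work surface at z = 0. Lengths are in m, angles in rad, forces in N, time in s.
With the tool pointing down it reaches from about 0.35 to 0.975 m from the base axis. Payload 4.9 kg.
Tool frame: the origin (TCP) lies midway between the tips of the shut fingers; the grasp point (between the pads) lies 19 mm behind it (tcp_to_grasp is the distance from the TCP to the grasp point, in m); z points along the fingers, x is the direction in which the jaws open and shut, and the axes are right-handed (so a half turn about z gives the same grasp; the last joint's range is limited). The gripper opens to 85 mm and grips with 20 to 120 N. Pads are 22 mm wide; open, the fingers measure 114 mm over their backs; the gripper's body (76 mm by 85 mm) begins 54 mm behind the grasp point. The pads swing forward as they close: fully open they stand 13 mm farther back than shut.
Start: joints at [1.196, 0.053, 1.613, -0, 1.476, -0.119], TCP at [0.158, 0.605, 0.231] pointing down, gripper open.
Joint ranges: [-3.01, 3.01], [-1.01, 2.22], [0.06, 2.58], [-1.02, 4.17], [0.09, 2.62], [-3.14, 3.14]. Speed limits (rad/s): [2.57, 2.57, 3.14, 3.14, 3.14, 3.14].

## Interface

Orientations are given as [roll, pitch, yaw] about the fixed x, y, z axes, in that order (R = Rz(yaw) Ry(pitch) Rx(roll)).
In Python, from workcell import get_state, read_camera, sign_off, tcp_to_grasp gives the robot as it stands.
- The arm moves only by the shell command python3 -m handwheel 'ROWS' [OPENING] [FORCE]. ROWS is JSON, a list that holds one entry, the list of rows, each a list of 4 numbers: the shift along the tool's x, y, z in units of 30 mm (1.0 is 30 mm), then the turn about the tool's z in units of 5 degrees (1.0 is 5 degrees). In form: [[[x, y, z, yaw], ...]]. A call has 1 to 5 rows; each row is the pose to reach, as a shift and turn from the pose commanded when the call began, along the tool's axes at that moment; what a row does not reach only later rows make up. A row lasts 1/10 s, in which the tool goes at most 50 mm and 8.59 degrees, less where a joint would pass 70% of its speed; a pose out of reach is approached as far as the arm can. A call with a gripper value outside its range is refused whole. OPENING is the gripper command: -1 is fully open, 1 is shut, values between are in proportion, set as the call begins (- or left out, the last holds). The fingers move at their own pace and stop on an object; FORCE is the grip in N (left out, the last holds). Time passes only in rows, so rows that repeat a pose let the fingers close. It gives the time, the measured TCP pose, the force and the opening at its end, in the units of the state.
- get_state(): the state, without advancing time (a new reading comes with each control period).
- read_camera(name): name is "scene" or "top" or "wrist"; returns a dict with "img" (384x512x3 uint8, blue, green, red), "depth" (384x512 float32, m along the optical axis (not along the pixel's ray), 0 where there is no reading), "fx", "fy", "cx", "cy" (pixels), "rvec" (rotation vector, rad) and "tvec" (3), from world to camera coordinates, as OpenCV has them. Camera axes: x right, y down, z forward; pixel columns grow to the right and rows downward; lengths in m; the calibration is good to about 2 mm. A picture is of the moment at which its call begins.
- sign_off(): hands the job in, once; it reports no verdict.
The state is a dict: "time_s": time; "joint_positions": joint angles; "joint_velocities": joint speeds; "effort": joint torques, N m; "tool_pos": TCP position; "tool_rot": TCP orientation; "contact_force": force on the tool from outside, world axes, zero at the start; "torque": the same for the moment, N m; "gripper_width": opening from 0.0 (shut) to 1.0 (fully open).
Only numpy, scipy, OpenCV 4.12 (cv2) and the standard library are available. Lean on these libraries where they do the work, as an engineer would, in place of code of your own. Each camera call takes 0.05 s, during which the arm holds its last target. There are 200 camera calls.

## Task

Start the firing on the white desk switches: with a fingertip, lightly press the large round disc key first (extractor fan), then the plus-shaped cross key (kiln), then the long bar key (timer), each straight down until it is fully in; the keys stay down, so one press out of turn spoils the sequence. Do not press the small round stud key (stop), do not pick up or push the switches about, and leave the things that lie among them alone.

Things in the scene. Friction and masses are not known exactly. Their poses are not given: they have to be found in the camera images.
- disc: loose white desk switch (extractor fan), 76 x 76 mm and 30 mm high on four rubber feet, 0.4 kg, fixed to nothing; its black key on top is a large round disc, 52 mm across. Origin: centre of the underside; z up. The four switches stand in any order at four places.
- disc_top (a point): centre of the top face of that switch's key (a large round disc, 52 mm across); 46 mm above the work surface when up, 38 mm when fully down; sinks with the key
- disc_key (a joint): how far that key is pressed down, m: 0 = up (as at the start), 0.008 = fully down. About 3 N moves it straight down; no spring, it stays where it is left. It counts as down beyond 0.005
- cross: loose white desk switch (kiln), 76 x 76 mm and 30 mm high on four rubber feet, 0.4 kg, fixed to nothing; its black key on top is a plus-shaped cross of two bars, each 56 x 18 mm. Origin: centre of the underside; z up. The four switches stand in any order at four places.
- cross_top (a point): centre of the top face of that switch's key (a plus-shaped cross of two bars, each 56 x 18 mm); 46 mm above the work surface when up, 38 mm when fully down; sinks with the key
- cross_key (a joint): how far that key is pressed down, m: 0 = up (as at the start), 0.008 = fully down. About 3 N moves it straight down; no spring, it stays where it is left. It counts as down beyond 0.005
- bar: loose white desk switch (timer), 76 x 76 mm and 30 mm high on four rubber feet, 0.4 kg, fixed to nothing; its black key on top is one straight bar, 60 x 18 mm (long along the switch's y axis). Origin: centre of the underside; z up. The four switches stand in any order at four places.
- bar_top (a point): centre of the top face of that switch's key (one straight bar, 60 x 18 mm (long along the switch's y axis)); 46 mm above the work surface when up, 38 mm when fully down; sinks with the key
- bar_key (a joint): how far that key is pressed down, m: 0 = up (as at the start), 0.008 = fully down. About 3 N moves it straight down; no spring, it stays where it is left. It counts as down beyond 0.005
- stud: loose white desk switch (stop switch, to be left alone), 76 x 76 mm and 30 mm high on four rubber feet, 0.4 kg, fixed to nothing; its black key on top is a small round stud, only 20 mm across. Origin: centre of the underside; z up. The four switches stand in any order at four places.
- stud_top (a point): centre of the top face of that switch's key (a small round stud, only 20 mm across); 46 mm above the work surface when up, 38 mm when fully down; sinks with the key
- stud_key (a joint): how far that key is pressed down, m: 0 = up (as at the start), 0.008 = fully down. About 3 N moves it straight down; no spring, it stays where it is left. It counts as down beyond 0.005
- stamp: loose bystander among the switches: turned wooden stamp standing upright, 33 mm across, 62 mm high. Origin: centre of its underside
- cutter: loose bystander among the switches: metal ring cutter lying flat, 67 mm across, 22 mm high. Origin: centre of its underside
- shell: loose bystander among the switches: ceramic scallop shell, 47 x 91 x 20 mm. Origin: centre of its underside
- brooch: loose bystander among the switches: flat oval glazed brooch, 44 x 68 x 7 mm. Origin: centre of its underside

How it is judged:
On the way, in this order (a step that is already met when the one before it is completed fails the run):
1. the disc key is down, cross and bar keys still up (value of joint disc_key above 0.005 m and value of joint each of cross_key, bar_key below 0.003 m), for 0.1 s.
2. the disc and cross keys are down, the bar key still up (value of joint each of disc_key, cross_key above 0.005 m and value of joint bar_key below 0.003 m), for 0.1 s.
3. disc, cross and bar keys are all down (value of joint each of disc_key, cross_key, bar_key above 0.005 m), for 0.1 s.
At the end, for the whole second after the job is handed in: the disc, cross and bar keys are each down more than 5 of their 8 mm, the stud key is less than 3 mm down, and all four switches stand still and level on the work surface within 40 mm of where they stood (all of step 3 and value of joint stud_key below 0.003 m and distance of each of disc, cross, bar, stud from where it was at the start of the episode below 0.04 m and height (world z) of each of disc, cross, bar, stud below 0.01 m and angle between each of disc, cross, bar, stud's own z axis and vertical below 0.1 rad and linear speed of each of disc, cross, bar, stud below 0.02 m/s); the robot touches nothing.
It fails at once if the stop switch (small round stud) is pressed (value of joint stud_key above 0.003 m).
It fails at once if a switch is pushed on hard (over 30 N) (contact force between any of the fingers, the arm and disc above 30 N or contact force between any of the fingers, the arm and cross above 30 N or contact force between any of the fingers, the arm and bar above 30 N or contact force between any of the fingers, the arm and stud above 30 N).
It fails at once if a switch is lifted or tipped (height (world z) of any of disc, cross, bar, stud above 0.015 m or angle between any of disc, cross, bar, stud's own z axis and vertical above 0.3 rad).
It fails at once if a switch is shoved more than 40 mm away (distance of any of disc, cross, bar, stud from where it was at the start of the episode above 0.04 m).
It fails at once if one of the loose things among the switches is moved more than 40 mm or picked up (distance of any of stamp, cutter, shell, brooch from where it was at the start of the episode above 0.04 m or height (world z) of any of stamp, cutter, shell, brooch above 0.02 m).
It also fails if it takes over 45 s, if anything falls off the work surface, if the arm or the gripper's body presses on something with over 40 N, if the wrist force passes 120 N, or if a joint passes its speed limit or range.

## Working session

There is one attempt and no reset: what is moved stays moved. The work goes in short steps, Python scripts to look and compute and a shell command to move; the robot and the scene stay as the last step left them, time stands still between calls to the robot, and variables do not carry over. Pictures are saved under pics/ and viewed, about 8 in all and at most 12, crops included, and the job is handed in when it is done.

```bash
mkdir -p pics
cat > h.py <<'E'
import numpy as np, cv2
from workcell import get_state, read_camera
def world(c):
    R=cv2.Rodrigues(np.array(c["rvec"],float))[0]; t=np.array(c["tvec"],float).ravel()
    d=c["depth"]; v,u=np.indices(d.shape)
    P=np.stack([(u-c["cx"])/c["fx"]*d,(v-c["cy"])/c["fy"]*d,d],-1)
    return (P-t)@R
E
python3 - <<'E'
from h import *
for n in("top","scene"):
    c=read_camera(n); cv2.imwrite(f"pics/{n}1.png",c["img"]); np.savez(f"{n}1.npz",W=world(c),img=c["img"],d=c["depth"])
s=get_state(); print(s["tool_pos"],s["tool_rot"],s["gripper_width"],s["time_s"])
E
```

```text
[0.15794791 0.60412788 0.23019422] [-3.14141104e+00  1.82464206e-03  1.31501980e+00] 0.9980768249565668 0.1
```

View pics/top1.png

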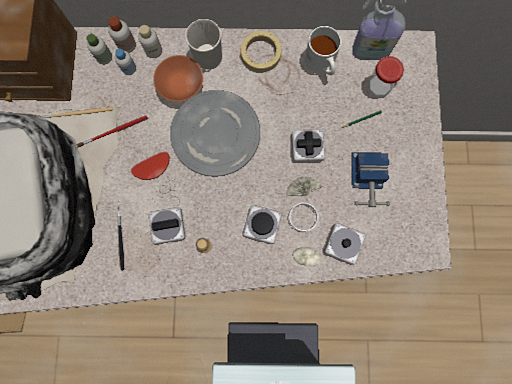

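The top view shows the cross switch at (309,146), disc at (263,224), bar at (166,226) and stud at (346,244). The stamp is at (203,245), the ring at (303,216), the brooch and shell at (303,186) and (306,256), and the arm is at the left.

Run:
```python
from h import *
z=np.load("top1.npz"); W=z["W"]; g=z["img"].max(2)
for n,(u,v) in dict(disc=(263,224),cross=(309,146),bar=(166,226),stud=(346,244)).items():
    w=W[v-24:v+25,u-24:u+25].reshape(-1,3); k=g[v-24:v+25,u-24:u+25].ravel()
    key=w[(w[:,2]>.0385)&(w[:,2]<.055)]; b=w[(w[:,2]>.015)&(w[:,2]<.055)]
    r=cv2.minAreaRect((b[:,:2]*1000).astype(np.float32)); rk=cv2.minAreaRect((key[:,:2]*1000).astype(np.float32))
    print(n,"key",key.mean(0).round(4),len(key),np.round(rk[0]+rk[1]+(rk[2],)),"body",np.round(r[0]+r[1]+(r[2],)))
for n,(u,v) in dict(stamp=(203,245),ring=(303,216)).items():
    w=W[v-18:v+19,u-18:u+19].reshape(-1,3); w=w[w[:,2]>.012]; print(n,w.mean(0).round(3),w.max(0).round(3),w.min(0).round(3))
tall=(W[...,2]>.1)&(z["d"]>0); print("tall x,y,z max along corridor:")
m=tall&(W[...,0]>.25)&(W[...,0]<.8)&(W[...,1]<.45)&(W[...,1]>-.3); v,u=np.where(m); print(m.sum(), list(zip(u,v,W[m].round(2).tolist()))[::max(1,m.sum()//12)])
```

```text
disc key [0.4638 0.0533 0.0458] 398 [464.  53.  50.  50.  28.] body [464.  53.  76.  76.  75.]
cross key [ 0.6558 -0.0543  0.0454] 296 [657. -55.  49.  48.  49.] body [657. -55.  77.  77.   3.]
bar key [0.4579 0.2759 0.0454] 213 [458. 276.  18.  60.  11.] body [458. 276.  76.  77.  11.]
stud key [ 0.4216 -0.1369  0.0454] 62 [ 421. -137.   19.   18.   63.] body [ 422. -137.   76.   77.   68.]
stamp [0.411 0.184 0.073] [0.426 0.203 1.082] [0.334 0.057 0.012]
ring [ 0.475 -0.038  0.089] [0.515 0.057 1.082] [ 0.334 -0.075  0.013]
tall x,y,z max along corridor:
7780 [(np.int64(386), np.int64(76), [0.8, -0.23, 0.1]), (np.int64(219), np.int64(104), [0.73, 0.15, 0.1]), (np.int64(247), np.int64(113), [0.7, 0.09, 0.1]), (np.int64(252), np.int64(121), [0.69, 0.08, 0.1]), (np.int64(227), np.int64(129), [0.67, 0.13, 0.1]), (np.int64(201), np.int64(137), [0.65, 0.19, 0.1]), (np.int64(255), np.int64(144), [0.63, 0.07, 0.1]), (np.int64(179), np.int64(153), [0.61, 0.24, 0.1]), (np.int64(201), np.int64(162), [0.59, 0.19, 0.1]), (np.int64(73), np.int64(183), [0.53, 0.45, 0.15]), (np.int64(83), np.int64(209), [0.48, 0.43, 0.12]), (np.int64(87), np.int64(229), [0.44, 0.43, 0.11]), (np.int64(71), np.int64(257), [0.38, 0.45, 0.12])]
```

View pics/scene1.png

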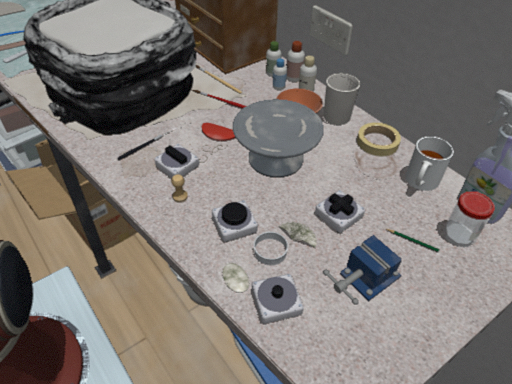

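The scene view confirms the layout: disc (234,216), cross (340,208), bar (177,160), stud (277,294), with the kiln far left. The measured sizes and heights match the spec. I'll close the gripper and leave the kiln by going −y first.

```bash
cat >> h.py <<'E'
from scipy.spatial.transform import Rotation as Ro
def go(*T):
    s=get_state(); R=Ro.from_euler("xyz",s["tool_rot"]).as_matrix(); p=np.array(s["tool_pos"])
    print("t",round(s["time_s"],2),"p",p.round(4),"F",np.round(s["contact_force"],1),"w",round(s["gripper_width"],2))
    for t in T: print(t,"units",(R.T@(np.array(t)-p)/.03).round(2),"mm",(np.linalg.norm(t-p)*1e3).round())
E
python3 - <<'E'
from h import *
W=np.load("top1.npz")["W"]; W2=np.load("scene1.npz")["W"]
for w in(W,W2):
    m=(w[...,1]>.4)&(w[...,2]>.08)&(w[...,2]<.6)&(w[...,0]<.75)&(w[...,0]>.2); k=w[m]; print(k.min(0).round(2),k.max(0).round(2), [ (y,k[abs(k[:,1]-y)<.02][:,0].min().round(2)) for y in(.45,.5,.55,.6,.65) if (abs(k[:,1]-y)<.02).any()])
go((.158,.45,.23),(.22,.33,.22),(.34,.2,.16),(.464,.053,.10))
E
```

```text
[0.3  0.42 0.1 ] [0.68 0.6  0.22] [(0.45, np.float64(0.35)), (0.5, np.float64(0.33)), (0.55, np.float64(0.31)), (0.6, np.float64(0.3))]
[0.29 0.42 0.08] [0.75 0.78 0.22] [(0.45, np.float64(0.35)), (0.5, np.float64(0.32)), (0.55, np.float64(0.31)), (0.6, np.float64(0.29)), (0.65, np.float64(0.29))]
t 0.1 p [0.1579 0.6041 0.2302] F [ 0.4 -0.2 -0. ] w 1.0
(0.158, 0.45, 0.23) units [-4.97  1.3   0.02] mm 154.0
(0.22, 0.33, 0.22) units [-8.32  4.31  0.35] mm 281.0
(0.34, 0.2, 0.16) units [-11.49   9.28   2.36] mm 449.0
(0.464, 0.053, 0.1) units [-15.18  14.52   4.36] mm 644.0
```

```bash
python3 -m handwheel '[[[-1.4,0.36,0,0],[-2.8,0.73,0,0],[-4.2,1.1,0,0],[-5.4,1.7,0,0],[-6.6,2.7,0,0]]]' 1 40
python3 -m handwheel '[[[-0.9,0.8,0.1,0],[-1.8,1.6,0.3,0],[-2.8,2.7,0.7,0],[-3.8,3.9,1.1,0],[-4.8,5.0,1.6,0]]]'
python3 -c "
from h import *
go((.464,.053,.10))"
```

```text
time_s: 0.6
tool_pos: [0.1855, 0.391, 0.2306]
tool_rot: [-3.141, 0.001, 1.318]
contact_force: [1.6, -1.0, 0.2]
gripper_width: 0.143
time_s: 1.1
tool_pos: [0.2958, 0.2138, 0.1831]
tool_rot: [3.14, -0.001, 1.316]
contact_force: [0.4, -0.1, 0.4]
gripper_width: 0.003
t 1.1 p [0.2958 0.2138 0.1831] F [ 0.4 -0.1  0.4] w 0.0
(0.464, 0.053, 0.1) units [-3.78  6.77  2.78] mm 247.0
```

```bash
python3 -m handwheel '[[[-0.7,1.3,0.5,0],[-1.4,2.6,1.0,0],[-2.1,3.8,1.5,0],[-2.8,5.0,2.0,0],[-3.4,6.1,2.3,0]]]' >/dev/null
python3 -m handwheel '[[[0,0,0,0],[0,0,0,0]]]'
python3 - <<'E'
from h import *
go((.464,.053,.055))
c=read_camera("wrist"); cv2.imwrite("pics/w1.png",c["img"])
E
```

```text
time_s: 1.8
tool_pos: [0.4459, 0.0699, 0.1135]
tool_rot: [-3.139, 0.0, 1.313]
contact_force: [-0.3, 0.2, 0.1]
gripper_width: -0.0
t 1.8 p [0.4459 0.0699 0.1135] F [-0.3  0.2  0.1] w -0.0
(0.464, 0.053, 0.055) units [-0.39  0.73  1.95] mm 64.0
```

View pics/w1.png

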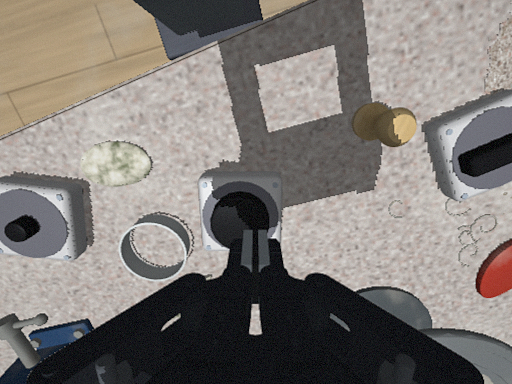

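The wrist view shows the disc key at (240,213) just ahead of the shut fingers, clear of the ring and stamp. Next I descend over it.

```bash
python3 -m handwheel '[[[-0.4,0.73,0.4,0],[-0.4,0.73,1.0,0],[-0.4,0.73,1.6,0],[-0.4,0.73,1.95,0],[-0.4,0.73,1.95,0]]]'
python3 -m handwheel '[[[0,0,0.1,0],[0,0,0.2,0],[0,0,0.3,0],[0,0,0.3,0]]]'
```

```text
time_s: 2.35
tool_pos: [0.4627, 0.0541, 0.0545]
tool_rot: [-3.139, 0.001, 1.317]
contact_force: [-0.0, 0.5, 0.2]
gripper_width: -0.001
time_s: 2.75
tool_pos: [0.4644, 0.0532, 0.0468]
tool_rot: [-3.142, 0.0, 1.315]
contact_force: [-0.9, -0.1, -0.5]
gripper_width: -0.001
```

```bash
python3 -m handwheel '[[[0,0,0.05,0],[0,0,0.1,0],[0,0,0.15,0],[0,0,0.18,0],[0,0,0.18,0]]]'
```

```text
time_s: 3.25
tool_pos: [0.4648, 0.0532, 0.0415]
tool_rot: [3.141, -0.0, 1.315]
contact_force: [1.1, 0.2, 1.8]
gripper_width: 0.003
```

```bash
python3 -m handwheel '[[[0,0,0.03,0],[0,0,0.06,0],[0,0,0.06,0]]]'
python3 -m handwheel '[[[0,0,0.03,0],[0,0,0.06,0],[0,0,0.06,0],[0,0,0.06,0]]]'
```

```text
time_s: 3.55
tool_pos: [0.4647, 0.0532, 0.0396]
tool_rot: [3.141, -0.0, 1.315]
contact_force: [1.0, -0.2, 2.1]
gripper_width: -0.003
time_s: 3.95
tool_pos: [0.4647, 0.0532, 0.038]
tool_rot: [3.141, -0.0, 1.315]
contact_force: [0.2, 0.5, 4.3]
gripper_width: -0.0
```

```bash
python3 -m handwheel '[[[0,0,-0.6,0],[0,0,-1.7,0],[0,0,-2.6,0],[0.8,1,-2.6,0],[-0.2,2.2,-2.6,0]]]'
python3 - <<'E'
from h import *
c=read_camera("wrist"); W=world(c); cv2.imwrite("pics/w2.png",c["img"])
m=(abs(W[...,0]-.464)<.024)&(abs(W[...,1]-.053)<.024)&(W[...,2]<.06); print("disc key z",m.sum(),np.percentile(W[m][:,2],[10,50,90]).round(4))
go((.657,-.055,.10),(.657,-.055,.055))
E
```

```text
time_s: 4.45
tool_pos: [0.5279, 0.0346, 0.1171]
tool_rot: [3.139, -0.003, 1.322]
contact_force: [0.6, -0.1, 0.3]
gripper_width: -0.0
disc key z 3564 [0.0311 0.0377 0.0387]
t 4.5 p [0.531  0.0271 0.1168] F [-1.3 -6.   1.8] w 0.0
(0.657, -0.055, 0.1) units [-1.59  4.75  0.59] mm 151.0
(0.657, -0.055, 0.055) units [-1.59  4.74  2.09] mm 163.0
```

The disc key now reads 37.7 mm, so it is fully down. Next is the cross.

```bash
python3 -m handwheel '[[[-0.5,1.4,0.1,0],[-1.0,2.8,0.3,0],[-1.5,4.1,0.5,0],[-1.6,4.7,0.7,0],[-1.6,4.7,0.7,0]]]'
python3 -c "
from h import *
go((.657,-.055,.055))"
```

```text
time_s: 5.0
tool_pos: [0.651, -0.0528, 0.0923]
tool_rot: [-3.138, 0.0, 1.313]
contact_force: [-0.8, 1.3, -0.5]
gripper_width: 0.001
t 5.0 p [ 0.651  -0.0528  0.0923] F [-0.8  1.3 -0.5] w 0.0
(0.657, -0.055, 0.055) units [-0.02  0.22  1.24] mm 38.0
```

```bash
python3 -m handwheel '[[[-0.02,0.15,0.4,0],[-0.02,0.15,0.9,0],[-0.02,0.15,1.2,0],[-0.02,0.15,1.2,0]]]'
python3 -c "
from h import *
go((.657,-.055,.046),(.657,-.055,.038))"
```

```text
time_s: 5.4
tool_pos: [0.6527, -0.0522, 0.0557]
tool_rot: [-3.136, 0.0, 1.316]
contact_force: [0.6, -0.1, 0.1]
gripper_width: 0.0
t 5.4 p [ 0.6527 -0.0522  0.0557] F [ 0.6 -0.1  0.1] w 0.0
(0.657, -0.055, 0.046) units [-0.06  0.17  0.32] mm 11.0
(0.657, -0.055, 0.038) units [-0.05  0.17  0.59] mm 18.0
```

```bash
python3 -m handwheel '[[[-0.05,0.12,0.1,0],[-0.05,0.12,0.2,0],[-0.05,0.12,0.3,0],[-0.05,0.12,0.3,0]]]'
python3 -m handwheel '[[[0,0,0.05,0],[0,0,0.1,0],[0,0,0.15,0],[0,0,0.18,0],[0,0,0.18,0]]]'
```

```text
time_s: 5.8
tool_pos: [0.6582, -0.0555, 0.0496]
tool_rot: [-3.141, 0.0, 1.315]
contact_force: [0.2, 0.2, -0.8]
gripper_width: -0.001
time_s: 6.3
tool_pos: [0.6585, -0.0555, 0.0447]
tool_rot: [3.141, 0.0, 1.315]
contact_force: [-0.3, 0.5, 2.1]
gripper_width: -0.001
```

```bash
python3 -m handwheel '[[[0,0,0.05,0],[0,0,0.1,0],[0,0,0.14,0],[0,0,0.14,0]]]'
python3 -m handwheel '[[[0,0,0.03,0],[0,0,0.06,0],[0,0,0.06,0],[0,0,0.06,0]]]'
```

```text
time_s: 6.7
tool_pos: [0.6585, -0.0555, 0.04]
tool_rot: [3.141, -0.0, 1.315]
contact_force: [-0.1, 0.0, 1.5]
gripper_width: 0.002
time_s: 7.1
tool_pos: [0.6585, -0.0555, 0.0383]
tool_rot: [3.141, -0.0, 1.315]
contact_force: [0.6, -0.1, 1.1]
gripper_width: 0.003
```

```bash
python3 -m handwheel '[[[0,0,0.02,0],[0,0,0.02,0],[0,0,0.02,0]]]'
python3 -m handwheel '[[[0,0,-0.6,0],[0,0,-1.7,0],[0,0,-2.6,0],[0.6,-1.2,-2.7,0],[1.2,-2.5,-2.7,0]]]'
python3 - <<'E'
from h import *
for n in("wrist","top"):
    c=read_camera(n); W=world(c)
    for k,(x,y) in dict(disc=(.464,.053),cross=(.657,-.055)).items():
        m=(np.hypot(W[...,0]-x,W[...,1]-y)<.009)&(W[...,2]<.06); print(n,k,m.sum(),np.median(W[m][:,2]).round(4) if m.any() else "")
go((.464,.053,.12),(.458,.276,.12))
E
```

```text
time_s: 7.4
tool_pos: [0.6585, -0.0555, 0.0381]
tool_rot: [3.141, -0.0, 1.315]
contact_force: [0.0, -0.2, 4.6]
gripper_width: -0.002
time_s: 7.9
tool_pos: [0.596, -0.0019, 0.1218]
tool_rot: [3.137, -0.001, 1.313]
contact_force: [-0.4, 1.0, 0.1]
gripper_width: -0.0
wrist disc 547 0.0379
wrist cross 203 0.0379
top disc 0 
top cross 6 0.0379
t 8.0 p [0.5906 0.0011 0.1178] F [-0.5  0.2 -0. ] w -0.0
(0.464, 0.053, 0.12) units [ 0.62 -4.52 -0.05] mm 137.0
(0.458, 0.276, 0.12) units [ 7.77 -6.58 -0.04] mm 305.0
```

Both keys read 37.9 mm, fully down. Now the bar, routed in front of the pedestal bowl.

```bash
python3 -m handwheel '[[[0.3,-1.4,0,0],[0.6,-2.8,0,0],[1.0,-4.1,0,0],[2.2,-4.9,0,0],[3.6,-5.3,0,0]]]' >/dev/null
python3 -m handwheel '[[[1.3,-0.4,0,0],[2.6,-0.8,0.3,0],[3.8,-1.2,0.6,0],[4.1,-1.3,0.8,0],[4.1,-1.3,0.8,0]]]'
python3 -c "
from h import *
go((.458,.276,.055))"
```

```text
time_s: 9.0
tool_pos: [0.4612, 0.2724, 0.094]
tool_rot: [-3.14, 0.002, 1.317]
contact_force: [0.0, -0.3, 1.2]
gripper_width: 0.005
t 9.0 p [0.4612 0.2724 0.094 ] F [ 0.  -0.3  1.2] w 0.0
(0.458, 0.276, 0.055) units [ 0.09 -0.13  1.3 ] mm 39.0
```

```bash
python3 -m handwheel '[[[0.07,-0.1,0.4,0],[0.07,-0.1,0.9,0],[0.07,-0.1,1.3,0],[0.07,-0.1,1.3,0],[0.07,-0.1,1.3,0]]]'
python3 -m handwheel '[[[0,0,0.1,0],[0,0,0.2,0],[0,0,0.25,0],[0,0,0.25,0]]]'
```

```text
time_s: 9.5
tool_pos: [0.4591, 0.2739, 0.055]
tool_rot: [-3.14, 0.001, 1.314]
contact_force: [0.3, -0.7, -0.2]
gripper_width: -0.003
time_s: 9.9
tool_pos: [0.4594, 0.2747, 0.0482]
tool_rot: [-3.141, 0.0, 1.315]
contact_force: [0.1, -0.6, -0.4]
gripper_width: 0.003
```

```bash
python3 -m handwheel '[[[0,0,0.05,0],[0,0,0.1,0],[0,0,0.15,0],[0,0,0.2,0],[0,0,0.2,0]]]'
python3 -m handwheel '[[[0,0,0.04,0],[0,0,0.07,0],[0,0,0.07,0],[0,0,0.07,0]]]'
```

```text
time_s: 10.4
tool_pos: [0.4596, 0.2748, 0.0424]
tool_rot: [3.141, -0.0, 1.315]
contact_force: [0.3, -0.0, 1.2]
gripper_width: -0.001
time_s: 10.8
tool_pos: [0.4596, 0.2748, 0.0402]
tool_rot: [3.141, -0.0, 1.315]
contact_force: [-0.2, 0.1, 1.9]
gripper_width: 0.003
```

```bash
python3 -m handwheel '[[[0,0,0.03,0],[0,0,0.06,0],[0,0,0.06,0],[0,0,0.06,0]]]'
python3 -m handwheel '[[[0,0,0.02,0],[0,0,0.02,0],[0,0,0.02,0]]]'
```

```text
time_s: 11.2
tool_pos: [0.4596, 0.2747, 0.0384]
tool_rot: [3.141, -0.0, 1.315]
contact_force: [0.3, 0.7, 0.8]
gripper_width: -0.0
time_s: 11.5
tool_pos: [0.4596, 0.2748, 0.038]
tool_rot: [3.141, -0.0, 1.315]
contact_force: [-0.2, 0.4, 3.6]
gripper_width: -0.003
```

Bar is down. I'll retreat straight up, back off toward the base and check everything.

```bash
python3 -m handwheel '[[[0,0,-0.6,0],[0,0,-1.8,0],[0,0,-3.2,0],[0,0,-4.4,0],[0,0,-4.6,0]]]' >/dev/null
python3 -m handwheel '[[[0,-1.2,0,0],[0,-2.4,0,0],[0,-3.2,0,0],[0,-3.2,0,0],[0,-3.2,0,0]]]'
python3 - <<'E'
from h import *
for n in("wrist","scene","top"):
    c=read_camera(n); W=world(c)
    if n=="top": cv2.imwrite("pics/top2.png",c["img"])
    for k,(x,y) in dict(disc=(.464,.053),cross=(.657,-.055),bar=(.458,.276),stud=(.4216,-.137)).items():
        m=(np.hypot(W[...,0]-x,W[...,1]-y)<.007)&(W[...,2]<.06)
        b=W[(np.hypot(W[...,0]-x,W[...,1]-y)<.06)&(W[...,2]>.015)&(W[...,2]<.055)]
        print(n,k,m.sum(),np.median(W[m][:,2]).round(4) if m.any() else "", (np.round(cv2.minAreaRect((b[:,:2]*1000).astype(np.float32))[0]) if n=="top" and len(b)>50 else ""))
go()
E
```

```text
time_s: 12.5
tool_pos: [0.3659, 0.2986, 0.1745]
tool_rot: [-3.141, 0.002, 1.316]
contact_force: [-0.4, -0.2, 0.5]
gripper_width: 0.001
wrist disc 79 0.0376 
wrist cross 0  
wrist bar 0  
wrist stud 0  
scene disc 25 0.0384 
scene cross 27 0.0385 
scene bar 30 0.0377 
scene stud 44 0.0468 
top disc 29 0.0392 [464.  53.]
top cross 26 0.0375 [657. -55.]
top bar 29 0.0376 [458. 277.]
top stud 30 0.0458 [ 421. -137.]
t 12.65 p [0.3671 0.2986 0.1753] F [-0.2 -0.3 -0.5] w -0.0
```

View pics/top2.png

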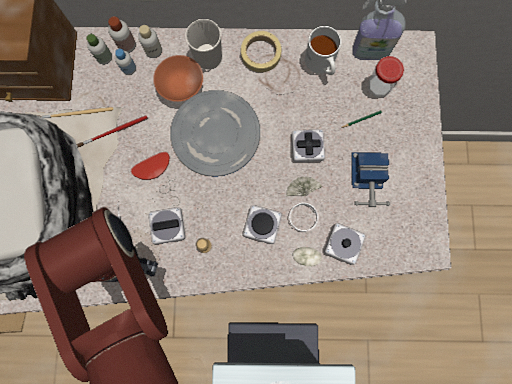

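All switches and bystanders are where they were at the start: disc (263,224), cross (309,146), bar (166,226), stud (346,244). The arm hangs free at the lower left, so I'm handing in.

```bash
python3 -c "
from workcell import *
print(sign_off())"
```

```text
the job is handed in; nothing more can be done
None
```

I pressed the disc key, then the cross, then the bar, each straight down with the shut fingertips. Then I backed the arm clear and handed in at about 12.7 s of the 45 s allowed.

- **Keys:** the final top and scene images put the disc key at 38–39 mm, the cross at 37.5–38.5 mm and the bar at about 38 mm, so all three are fully down. The stud key is still up at 46–47 mm. The small differences between cameras are within their 2 mm calibration.
- **Switches and loose things:** all four switch bodies measure within about 1 mm of where they started. The stamp, cutter, shell and brooch look unmoved in the last picture; I judged that by eye and did not measure them.
- **Forces:** the force readings taken during the presses were at most about 5 N. The tool reads about zero force at its final pose, 0.175 m above the work surface.

No check failed, and `sign_off()` reports no verdict.

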